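Set the loaded model press: cap down, back a quarter turn, hold

TASK

Two identical small presses are screwed to the bench, each with a round knurled steel cap on top; a plaster jaw model stands in one of them and a small polishing wheel lies in the other. On the press that holds the jaw model, screw the cap down clockwise until it bottoms out, then back it off a quarter turn so that the plaster has room to swell, and finish still gripping the cap there, without letting go. Do not turn the other press's cap, and leave the jaw model, the wheel, the marker and the small jar where they are.

Things in the scene. Friction and masses are not known exactly. Their poses are not given: they have to be found in the camera images.
- press_1: A small bench press, fixed: grey base plate 100 x 150 x 12 mm, two 14 mm steel columns 62 mm either side of the centre along its y, a grey bridge across them along y (36 mm wide, 148 mm long, its top 74 mm above the worktop; column nuts to 79 mm). Open towards its -x and +x. Origin: centre of the base's underside, on the worktop. Its front faces -x.
- press_2: A small bench press, fixed: grey base plate 100 x 150 x 12 mm, two 14 mm steel columns 62 mm either side of the centre along its y, a grey bridge across them along y (36 mm wide, 148 mm long, its top 74 mm above the worktop; column nuts to 79 mm). Open towards its -x and +x. Origin: centre of the base's underside, on the worktop. Its front faces -x.
- cap_1 (a joint): Turn of the knurled cap of press_1, rad: 0 = screwed down until it bottoms on its seat (a hard stop); it grows as the cap is unscrewed, counter-clockwise seen from above (right-hand thread, screw down clockwise), up to 5.0. The cap starts between 1.8 and 4.0. It rises only 1 mm per rad. Light thread friction (0.04 N m): it stays where it is left.
- cap_1_grip (a point): Centre of the knurled steel cap on top of press_1: an upright round cap 40 mm across and 34 mm high, on the vertical axis through the press's centre; this point is half-way up the cap, 99 mm above the worktop when it is bottomed out (1 mm more per rad unscrewed). Beneath the cap a 36 mm wide seat stands 8 mm proud of the bridge, so 8 mm are free above the bridge for fingertips. The axes turn with the cap, z up.
- cap_1_mark (a point): Outer end of the straight raised index bar on the top face of the cap of press_1, 18 mm from the cap's axis; it goes round with the cap.
- cap_2 (a joint): Turn of the knurled cap of press_2, rad: 0 = screwed down until it bottoms on its seat (a hard stop); it grows as the cap is unscrewed, counter-clockwise seen from above (right-hand thread, screw down clockwise), up to 5.0. The cap starts between 1.8 and 4.0. It rises only 1 mm per rad. Light thread friction (0.04 N m): it stays where it is left.
- cap_2_grip (a point): Centre of the knurled steel cap on top of press_2: an upright round cap 40 mm across and 34 mm high, on the vertical axis through the press's centre; this point is half-way up the cap, 99 mm above the worktop when it is bottomed out (1 mm more per rad unscrewed). Beneath the cap a 36 mm wide seat stands 8 mm proud of the bridge, so 8 mm are free above the bridge for fingertips. The axes turn with the cap, z up.
- cap_2_mark (a point): Outer end of the straight raised index bar on the top face of the cap of press_2, 18 mm from the cap's axis; it goes round with the cap.
- plaster_model_center (a point): White plaster jaw model, 51 x 66 x 31 mm, loose, standing on the base plate of one of the presses, under the bridge; centre of the model, half-way up. It tells which press is loaded.
- wheel_center (a point): Pale polishing wheel, 32 mm across and 12 mm thick, loose, lying on the base plate of the other press; its centre.
- marker_center (a point): Marker pen, 133 mm long and 18 mm thick, loose, lying on the worktop between the presses, roughly along x; its centre. Leave it alone.
- small_jar_center (a point): Small white screw-top jar, 37 mm across and 50 mm high, loose, standing behind the presses; its centre. Leave it alone.
There are look-alikes about, which are no part of the job. Leave any green or yellow look-alike of the part that bears plaster_model_center alone. Leave any blue look-alike of the press_2 alone.

How it is judged:
On the way:
1. the cap of the press that holds the jaw model is screwed down until it bottoms out (within 0.08 rad) (((horizontal distance between plaster_model_center and press_1 below 0.03 m and value of joint cap_1 below 0.08 rad) or (horizontal distance between plaster_model_center and press_2 below 0.03 m and value of joint cap_2 below 0.08 rad))), for 0.1 s.
At the end, for the whole second after the job is handed in: The loaded press's cap is a quarter turn (1.57 +- 0.30 rad) up from its stop, at rest and still gripped centrally (over 2 N); the other cap is not turned (mark within 6 mm); model and wheel are within 15 mm, marker and small jar within 20 mm of where they were (((horizontal distance between plaster_model_center and press_1 below 0.03 m and value of joint cap_1 between 1.27 and 1.87 rad and velocity of joint cap_1 between -0.05 and 0.05 rad/s and contact force between the fingers and cap_1 above 2 N and horizontal distance between the grasp point and cap_1_grip below 0.015 m and distance of cap_2_mark from where it was at the start of the episode below 0.006 m) or (horizontal distance between plaster_model_center and press_2 below 0.03 m and value of joint cap_2 between 1.27 and 1.87 rad and velocity of joint cap_2 between -0.05 and 0.05 rad/s and contact force between the fingers and cap_2 above 2 N and horizontal distance between the grasp point and cap_2_grip below 0.015 m and distance of cap_1_mark from where it was at the start of the episode below 0.006 m)) and distance of each of plaster_model_center, wheel_center from where it was at the start of the episode below 0.015 m and distance of each of marker_center, small_jar_center from where it was at the start of the episode below 0.02 m); the arm keeps its last pose, push and grip.
It fails at once if the cap of the other press is turned ((horizontal distance between plaster_model_center and press_1 below 0.03 m and distance of cap_2_mark from where it was at the start of the episode above 0.01 m) or (horizontal distance between plaster_model_center and press_2 below 0.03 m and distance of cap_1_mark from where it was at the start of the episode above 0.01 m)).
It fails at once if the jaw model, the wheel, the marker or the small jar is knocked away (more than 30 mm) (distance of any of plaster_model_center, wheel_center, marker_center, small_jar_center from where it was at the start of the episode above 0.03 m).
It also fails if it takes over 51 s, if anything falls off the work surface, if the arm or the gripper's body presses on something with over 40 N, if the wrist force passes 120 N, or if a joint passes its speed limit or range.

ROBOT

A 6-joint arm with a two-finger parallel gripper is mounted at the origin on a cart in front of the work surface, level with it; the furniture and walls round the work are solid. World frame = base frame: x ahead of the robot, y to its left, z up, the work surface at z = 0. Lengths are in m, angles in rad, forces in N, time in s.
With the tool pointing down it reaches from about 0.375 to 0.925 m from the base axis. Payload 5.7 kg.
Tool frame: the origin (TCP) lies at the very end of the fingers, on their centre line; the grasp point (between the pads) lies 19 mm behind it; z points along the fingers, y is the line along which they close (so a half turn about z gives the same grasp; the last joint's range is limited). The gripper opens to 85 mm and grips with 20 to 120 N. Pads are 22 mm wide; open, the fingers measure 114 mm over their backs; the gripper's body (76 mm by 85 mm) begins 54 mm behind the grasp point. The pads swing forward as they close: fully open they stand 13 mm farther back than shut.
Start: joints at [-1.215, 0.359, 1.51, -0, 1.272, -0.115], TCP at [0.272, -0.535, 0.231] pointing down, gripper open.
Joint ranges: [-2.97, 2.97], [-1.01, 2.36], [0.21, 2.38], [-0.96, 4.11], [0.2, 2.71], [-2.98, 2.98]. Speed limits (rad/s): [2.39, 2.39, 3.14, 3.14, 3.14, 3.14].

INTERFACE

Orientations are given as a 3x3 rotation matrix whose columns are the frame's x, y, z axes.
In Python, from workcell import manip gives the robot as it stands.
- The arm moves only by the tool play_rows, never from a script. Its argument "commands" is a list of rows, each a list of 3 entries, a list of its own where there are three numbers: the shift along the tool's x, y, z in cm, then the turn, a rotation vector about the tool's x, y, z in degrees, then the finger opening in cm, from 0 to 8.54. In form: [[[dx, dy, dz], [wx, wy, wz], grip], ...]. A call has 1 to 8 rows; each row shifts and turns the commanded pose from where the row before left it, along the tool's axes as they then stand; what a row does not reach is not made up. A row lasts 1/12 s, in which the tool goes at most 41.7 mm and 7.16 degrees, less where a joint would pass 70% of its speed; a pose out of reach is approached as far as the arm can. A call with a gripper value outside its range is refused whole. The fingers move at their own pace and stop on an object; "squeeze" is the grip in N (left out, the last holds). Time passes only in rows, so rows that do not move let the fingers close. It gives the time, the measured TCP pose, the force, the opening and the grip force at its end, in the units of the state.
- manip.observe(): the state, without advancing time (a new reading comes with each control period).
- manip.grab_frame(name): name is "side" or "top"; returns a dict with "image" (384x512x3 uint8, red, green, blue), "z_map" (384x512 float32, m along the optical axis (not along the pixel's ray), 0 where there is no reading), "intrinsics" (3x3 intrinsics, pixels), "world_from_camera" (4x4, takes a point from camera to world coordinates). Camera axes: x right, y up, looking along -z (the intrinsics and any distortion apply to the point x, -y, -z); pixel columns grow to the right and rows downward; lengths in m; the calibration is good to about 2 mm. A picture is of the moment at which its call begins.
- manip.close_job(): hands the job in; it is judged then, once.
The state is a dict: "clock": time; "joints": joint angles; "qvel": joint speeds; "joint_torque": joint torques, N m; "ee_pos": TCP position; "tcp_rot": TCP orientation; "wrist_force": force on the tool from outside, world axes, zero at the start; "torque": the same for the moment, N m; "opening": finger opening in m; "grasp_force": force on a finger pad.
Only numpy, scipy, OpenCV 4.12 (cv2) and the standard library are available. Lean on these libraries where they do the work, as an engineer would, in place of code of your own. Each camera call takes 0.05 s, during which the arm holds its last target. There are 200 camera calls.

## Working session

There is one attempt and no reset: what is moved stays moved. The work goes in short steps, Python scripts to look and compute and a tool call to move; the robot and the scene stay as the last step left them, time stands still between calls to the robot, and variables do not carry over. Pictures are saved under pics/ and viewed, at most 10 in all, crops included, and the job is handed in when it is done.

Besides the shell and the picture viewer there is one more tool, called after "Call:" as name(argument=value, ...), one argument or row to a line, values as JSON. play_rows: Moves the arm, as the interface text tells. Its arguments: {"type":"object","properties":{"commands":{"type":"array","items":{"type":"array"}},"squeeze":{"type":"number"}},"required":["commands"]}

```bash
mkdir -p pics; python3 - <<'E'
from workcell import manip
import cv2,numpy as np,pickle
fs={n:manip.grab_frame(n) for n in("top","side")}
pickle.dump(fs,open("f0.pkl","wb"))
for n,f in fs.items():
    cv2.imwrite(f"pics/{n}0.png",cv2.resize(f["image"][:,:,::-1],(768,576)));print(n,f["world_from_camera"].round(3).tolist(),f["intrinsics"].round(1).tolist())
s=manip.observe();print(s["clock"],s["ee_pos"],s["tcp_rot"],s["opening"])
E
```

```text
top [[0.02, 0.983, -0.183, 0.288], [-1.0, 0.021, 0.006, -0.045], [0.01, 0.182, 0.983, 1.396], [0.0, 0.0, 0.0, 1.0]] [[437.8, 0.0, 249.8], [0.0, 437.8, 192.6], [0.0, 0.0, 1.0]]
side [[-0.866, 0.182, -0.467, 0.057], [-0.501, -0.308, 0.809, 0.838], [0.004, 0.934, 0.357, 0.499], [0.0, 0.0, 0.0, 1.0]] [[467.5, 0.0, 254.3], [0.0, 467.5, 187.8], [0.0, 0.0, 1.0]]
0.1 [ 0.27193853 -0.53411862  0.23053756] [[ 8.91190420e-01  4.53629007e-01 -5.98672109e-04]
 [ 4.53629365e-01 -8.91189037e-01  1.58114074e-03]
 [ 1.83721282e-04 -1.68067272e-03 -9.99998571e-01]] 0.08565845778900542
```

View pics/top0.png

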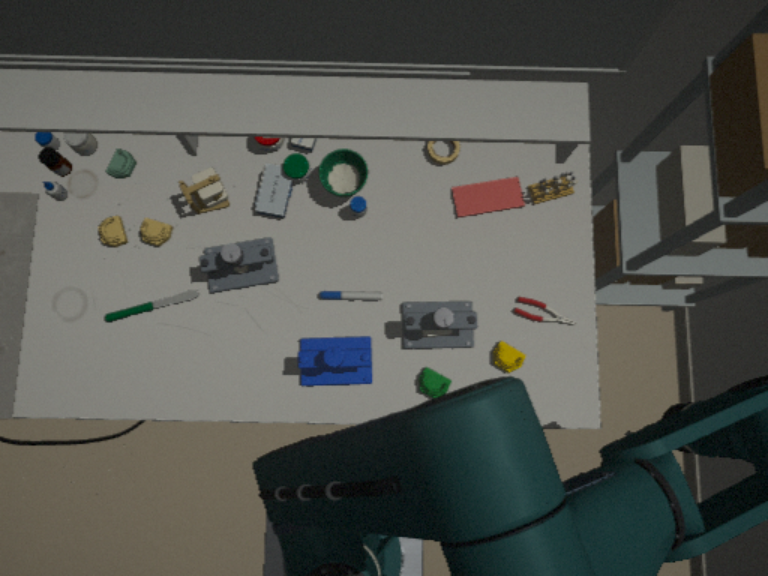

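View pics/side0.png

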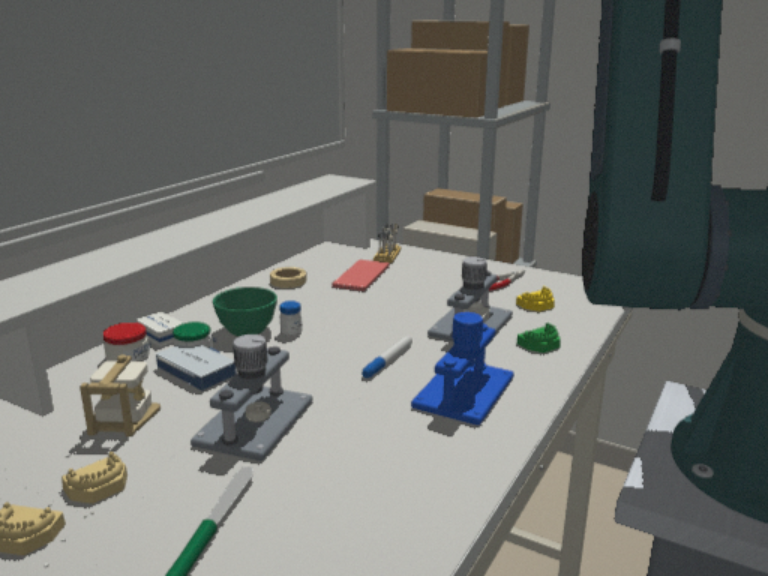

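Candidates in the top view: the left grey press (cap at 232,253), the right grey press (cap at 444,318) and the blue look-alike (330,360). In the side view the left grey press shows a disc, the wheel, at (258,410). The right one shows something pale at (485,312). I'll check with a crop and measure the caps.

```bash
cat > h.py <<'E'
import numpy as np
def cloud(f):
    z=f["z_map"];K=f["intrinsics"];v,u=np.mgrid[:z.shape[0],:z.shape[1]]
    p=np.stack([(u-K[0,2])/K[0,0]*z,-(v-K[1,2])/K[1,1]*z,-z],-1)
    T=f["world_from_camera"];w=p@T[:3,:3].T+T[:3,3];w[z==0]=np.nan;return w
E
python3 - <<'E'
import pickle,cv2,numpy as np
from h import cloud
fs=pickle.load(open("f0.pkl","rb"))
s=fs["side"]["image"];t=fs["top"]["image"]
R=lambda im,x,y,w,h:cv2.resize(im[y:y+h,x:x+w,::-1],(400,300),interpolation=cv2.INTER_CUBIC)
g=np.vstack([np.hstack([R(s,275,165,80,60),R(s,125,215,96,72)]),np.hstack([R(t,262,192,64,48),R(t,125,150,64,48)])])
cv2.imwrite("pics/c0.png",g)
for n in fs:
    w=cloud(fs[n])
    for name,(u,v) in {"R":((296,212) if n=="top" else (316,182)),"L":((154,168) if n=="top" else (166,236))}.items():
        P=w[v-16:v+17,u-20:u+21].reshape(-1,3);c=P[(P[:,2]>.106)&(P[:,2]<.135)]
        (x,y),r=cv2.minEnclosingCircle(c[:,:2].astype(np.float32))
        print(n,name,len(c),"circ",round(x,4),round(y,4),round(r,4),"med",np.median(c,0).round(4),"top z",np.percentile(c[:,2],[50,90,98]).round(4))
        b=P[(P[:,2]>.066)&(P[:,2]<.082)];b2=P[(P[:,2]>.006)&(P[:,2]<.018)]
        for q in(b,b2):
            if len(q)>5: print("  rect",cv2.minAreaRect(q[:,:2].astype(np.float32)))
    P=w[np.isfinite(w).all(-1)]
w=cloud(fs["top"]);tall=w[(w[...,2]>.05)&(np.abs(w[...,0]-.5)<.35)&(np.abs(w[...,1])<.5)]
E
```

```text
top R 149 circ 0.4721 -0.187 0.0202 med [ 0.4722 -0.1871  0.1183] top z [0.1183 0.1219 0.1227]
  rect ((0.4719391167163849, -0.19579128921031952), (0.03521742299199104, 0.12388160824775696), 1.2139352560043335)
  rect ((0.4807609021663666, -0.20016120374202728), (0.09474781155586243, 0.12510818243026733), 1.2380821704864502)
top L 151 circ 0.5936 0.2378 0.0205 med [0.5922 0.2365 0.1184] top z [0.1184 0.1226 0.1245]
  rect ((0.5924176573753357, 0.2440202832221985), (0.037913888692855835, 0.12924440205097198), 11.691566467285156)
  rect ((0.6197770237922668, 0.2546357810497284), (0.10902756452560425, 0.1251424103975296), 0.9094305634498596)
side R 156 circ 0.4709 -0.1843 0.0212 med [ 0.4681 -0.1765  0.1177] top z [0.1177 0.1207 0.1213]
  rect ((0.46910086274147034, -0.18824774026870728), (0.14451147615909576, 0.03498543053865433), 89.08575439453125)
  rect ((0.5006314516067505, -0.394832581281662), (0.02206380106508732, 0.08302725851535797), 9.365240097045898)
side L 296 circ 0.5919 0.2392 0.0212 med [0.5863 0.2459 0.1188] top z [0.1188 0.1208 0.1212]
  rect ((0.5955809354782104, 0.2147149294614792), (0.03517240285873413, 0.09070611745119095), 9.018291473388672)
  rect ((0.7336246371269226, 0.1021544337272644), (0.05385414883494377, 0.16368165612220764), 35.84513473510742)
```

View pics/c0.png

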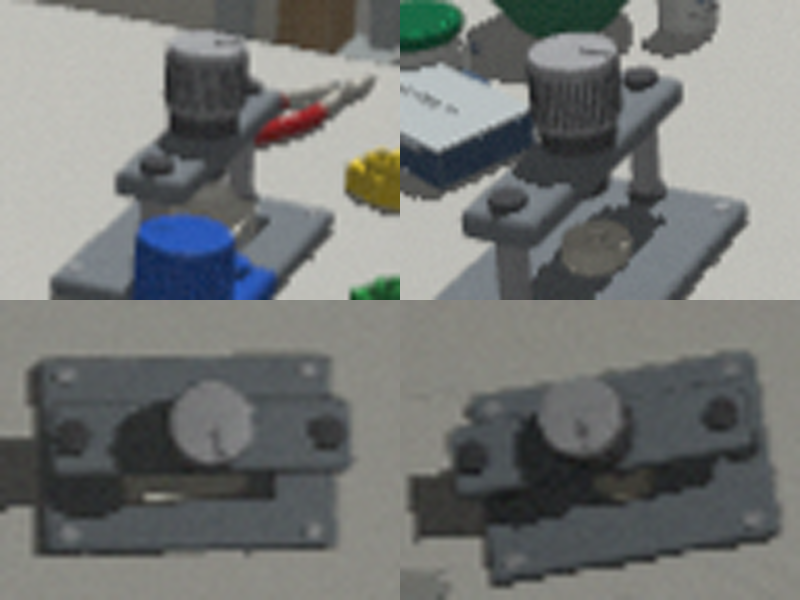

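The right grey press holds the pale plaster block under its bridge (side crop 200,215; top crop 185,485). The left one holds the round wheel (595,250). So the target is the right cap, at about (0.4715, -0.186) with its top near z 0.119. I'll move above it and pre-turn the wrist, which leaves about 280° for screwing clockwise in one grasp.

Call:
play_rows(
  commands=[
    [[3.0,-2.0,0],[0,0,0],8.0],
    [[3.0,-2.0,0],[0,0,0],6.5],
    [[3.0,-2.0,0],[0,0,0],6.5],
    [[3.0,-2.0,0],[0,0,0],6.5],
    [[3.0,-2.0,0],[0,0,0],6.5],
    [[3.0,-2.0,0],[0,0,0],6.5],
    [[3.0,-2.0,0],[0,0,0],6.5],
    [[3.0,-2.0,0],[0,0,0],6.5],
  ],
  squeeze=40,
)

```text
clock: 0.77
ee_pos: [0.4137, -0.2814, 0.231]
tcp_rot: [[0.891, 0.453, -0.0], [0.453, -0.891, 0.0], [-0.0, -0.001, -1.0]]
wrist_force: [0.8, -0.4, 0.1]
opening: 0.0651
grasp_force: 0.0
```

Call:
play_rows(
  commands=[
    [[3.2,-2.0,0],[0,0,0],6.5],
    [[3.2,-2.0,0],[0,0,0],6.5],
    [[3.2,-2.0,0],[0,0,0],6.5],
    [[0,0,0],[0,0,-7],6.5],
    [[0,0,0],[0,0,-7],6.5],
    [[0,0,0],[0,0,-7],6.5],
    [[0,0,0],[0,0,-7],6.5],
    [[0,0,0],[0,0,-7],6.5],
  ],
)

```text
clock: 1.43
ee_pos: [0.4716, -0.1858, 0.2309]
tcp_rot: [[0.464, 0.886, -0.001], [0.886, -0.464, 0.0], [0.0, -0.001, -1.0]]
wrist_force: [0.2, -0.1, 0.2]
opening: 0.0653
grasp_force: 0.0
```

Call:
play_rows(
  commands=[
    [[0,0,0],[0,0,-7],6.5],
    [[0,0,0],[0,0,-7],6.5],
    [[0,0,0],[0,0,-7],6.5],
    [[0,0,0],[0,0,-7],6.5],
    [[0,0,0],[0,0,-7],6.5],
    [[0,0,0],[0,0,-7],6.5],
    [[0,0,0],[0,0,-7],6.5],
    [[0,0,0],[0,0,-7],6.5],
  ],
)

```text
clock: 2.1
ee_pos: [0.4715, -0.186, 0.231]
tcp_rot: [[-0.474, 0.88, -0.001], [0.88, 0.474, 0.001], [0.001, -0.0, -1.0]]
wrist_force: [0.4, 0.5, 0.6]
opening: 0.065
grasp_force: 0.0
```

Call:
play_rows(
  commands=[
    [[0,0,0],[0,0,-7],6.5],
    [[0,0,0],[0,0,-7],6.5],
    [[0,0,0],[0,0,-7],6.5],
    [[0,0,0],[0,0,-7],6.5],
    [[0,0,0],[0,0,-7],6.5],
    [[0,0,0],[0,0,-7],6.5],
    [[0,0,0],[0,0,-7],6.5],
    [[0,0,0],[0,0,-7],6.5],
  ],
)

```text
clock: 2.77
ee_pos: [0.4715, -0.1861, 0.2309]
tcp_rot: [[-0.995, 0.099, -0.001], [0.099, 0.995, 0.001], [0.001, 0.0, -1.0]]
wrist_force: [-0.2, -0.1, -0.3]
opening: 0.0651
grasp_force: 0.0
```

```bash
cat > st.py <<'E'
from workcell import manip
import numpy as np
def st():
    s=manip.observe();R=np.array(s["tcp_rot"]);p=np.array(s["ee_pos"])
    print("t",round(s["clock"],2),"p",p.round(4),"yaw",np.degrees(np.arctan2(R[1,0],R[0,0])).round(2),"zax",R[:,2].round(3),"q",np.round(s["joints"],3),"F",np.round(s["wrist_force"],1),"M",np.round(s["torque"],2),"open",round(s["opening"],4),"grip",np.round(s["grasp_force"],1))
    return p,R
if __name__=="__main__":
    p,R=st();print("to cap in tool cm",(R.T@(np.array([.4715,-.1857,.087])-p)*100).round(2))
E
python3 st.py
```

```text
t 2.77 p [ 0.4715 -0.1861  0.2309] yaw 174.32 zax [-0.001  0.001 -1.   ] q [-0.512  0.226  1.707  0.     1.21  -1.984] F [-0.2 -0.1 -0.3] M [-0.01 -0.03 -0.06] open 0.0651 grip 0.0
to cap in tool cm [-1.000e-02  3.000e-02  1.439e+01]
```

Call:
play_rows(
  commands=[
    [[0,0,3],[0,0,0],6.5],
    [[0,0,3],[0,0,0],6.5],
    [[0,0,3],[0,0,0],6.5],
    [[0,0,2],[0,0,0],6.5],
    [[0,0,1.5],[0,0,0],6.5],
    [[0,0,1],[0,0,0],6.5],
    [[0,0,0.6],[0,0,0],6.5],
    [[0,0,0.4],[0,0,0],6.5],
  ],
)

```text
clock: 3.43
ee_pos: [0.4717, -0.1862, 0.0857]
tcp_rot: [[-0.994, 0.105, -0.001], [0.105, 0.994, 0.0], [0.001, 0.0, -1.0]]
wrist_force: [-0.4, 0.5, 0.5]
opening: 0.065
grasp_force: 0.0
```

```bash
python3 - <<'E'
from st import st; st()
from workcell import manip
import cv2,numpy as np
f=manip.grab_frame("side");t=manip.grab_frame("top")
R=lambda im,x,y,w,h:cv2.resize(im[y:y+h,x:x+w,::-1],(400,300),interpolation=cv2.INTER_CUBIC)
cv2.imwrite("pics/c1.png",np.hstack([R(f["image"],265,145,96,72),R(t["image"],252,180,96,72)]))
E
```

```text
t 3.43 p [ 0.4717 -0.1862  0.0857] yaw 173.97 zax [-0.001  0.    -1.   ] q [-0.512  0.415  1.864  0.     0.863 -1.978] F [-0.4  0.5  0.5] M [0.02 0.01 0.02] open 0.065 grip 0.0
```

View pics/c1.png

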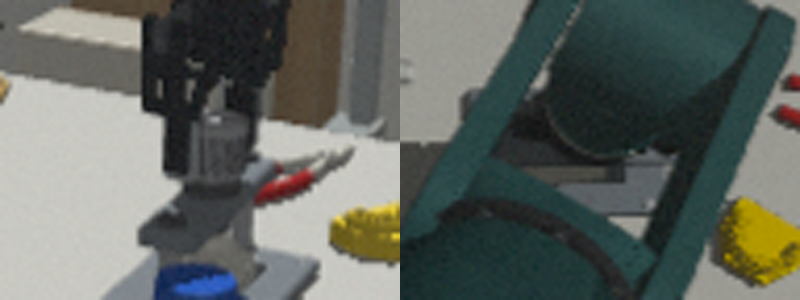

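The fingers straddle the cap: the near one is at (178,140), the cap at (222,140), and the tips are clear of the bridge. Closing.

Call:
play_rows(
  commands=[
    [[0,0,0],[0,0,0],4.5],
    [[0,0,0],[0,0,0],4.5],
    [[0,0,0],[0,0,0],3.0],
    [[0,0,0],[0,0,0],3.0],
    [[0,0,0],[0,0,0],3.0],
    [[0,0,0],[0,0,0],3.0],
  ],
  squeeze=50,
)

```text
clock: 4.03
ee_pos: [0.4726, -0.1885, 0.0878]
tcp_rot: [[-0.995, 0.104, 0.002], [0.104, 0.995, -0.004], [-0.003, -0.004, -1.0]]
wrist_force: [-3.4, -7.6, 5.8]
opening: 0.0387
grasp_force: 49.6
```

```bash
python3 st.py
```

```text
t 4.03 p [ 0.4726 -0.1885  0.0878] yaw 174.04 zax [ 0.002 -0.004 -1.   ] q [-0.513  0.412  1.862 -0.003  0.864 -1.978] F [-3.4 -7.6  5.8] M [-1.14  0.54  0.04] open 0.0387 grip 49.6
to cap in tool cm [0.14 0.27 0.08]
```

Call:
play_rows(
  commands=[
    [[0.1,-0.3,-0.15],[0,0,0],3.0],
    [[0,0,0],[0,0,0],3.0],
    [[0,0,0],[0,0,0],3.0],
  ],
)

```text
clock: 4.28
ee_pos: [0.4725, -0.1886, 0.088]
tcp_rot: [[-0.994, 0.106, 0.004], [0.106, 0.994, 0.001], [-0.004, 0.001, -1.0]]
wrist_force: [8.5, 4.8, -8.3]
opening: 0.0386
grasp_force: 54.6
```

```bash
python3 st.py
```

```text
t 4.28 p [ 0.4725 -0.1886  0.088 ] yaw 173.9 zax [ 0.004  0.001 -1.   ] q [-0.518  0.411  1.862  0.003  0.865 -1.984] F [ 8.5  4.8 -8.3] M [ 0.49 -1.12  0.02] open 0.0386 grip 54.6
to cap in tool cm [0.13 0.28 0.1 ]
```

Call:
play_rows(
  commands=[
    [[-0.1,0.1,0.08],[0,0,0],3.0],
    [[0,0,0.01],[0,0,3],3.0],
    [[0,0,0.01],[0,0,6],3.0],
    [[0,0,0.01],[0,0,6],3.0],
    [[0,0,0.01],[0,0,6],3.0],
    [[0,0,0.01],[0,0,6],3.0],
    [[0,0,0],[0,0,0],3.0],
  ],
)

```text
clock: 4.87
ee_pos: [0.4724, -0.189, 0.0874]
tcp_rot: [[-0.837, 0.548, 0.002], [0.548, 0.837, -0.002], [-0.002, -0.0, -1.0]]
wrist_force: [0.1, -1.1, 3.7]
opening: 0.0388
grasp_force: 56.1
```

```bash
python3 st.py
```

```text
t 4.87 p [ 0.4724 -0.189   0.0874] yaw 146.78 zax [ 0.002 -0.002 -1.   ] q [-5.160e-01  4.130e-01  1.862e+00 -1.000e-03  8.650e-01 -1.507e+00] F [ 0.1 -1.1  3.7] M [-0.48  0.05 -0.04] open 0.0388 grip 56.1
to cap in tool cm [0.26 0.23 0.04]
```

Call:
play_rows(
  commands=[
    [[0,0,0.01],[0,0,6],3.0],
    [[0,0,0.01],[0,0,6],3.0],
    [[0,0,0.01],[0,0,6],3.0],
    [[0,0,0.01],[0,0,6],3.0],
    [[0,0,0.01],[0,0,6],3.0],
    [[0,0,0.01],[0,0,6],3.0],
    [[0,0,0.01],[0,0,6],3.0],
    [[0,0,0.01],[0,0,6],3.0],
  ],
)

```text
clock: 5.53
ee_pos: [0.4717, -0.1895, 0.0865]
tcp_rot: [[-0.155, 0.988, 0.0], [0.988, 0.155, -0.002], [-0.002, 0.0, -1.0]]
wrist_force: [-2.5, -5.0, 4.3]
opening: 0.0387
grasp_force: 56.1
```

```bash
python3 st.py
```

```text
t 5.53 p [ 0.4717 -0.1895  0.0865] yaw 98.93 zax [ 0.    -0.002 -1.   ] q [-0.517  0.414  1.862 -0.002  0.863 -0.671] F [-2.5 -5.   4.3] M [-0.75  0.54  0.05] open 0.0387 grip 56.1
to cap in tool cm [ 0.37  0.04 -0.05]
```

Call:
play_rows(
  commands=[
    [[0,0,0.01],[0,0,6],3.0],
    [[0,0,0.01],[0,0,6],3.0],
    [[0,0,0.01],[0,0,6],3.0],
    [[0,0,0.01],[0,0,6],3.0],
    [[0,0,0],[0,0,0],3.0],
  ],
)

```text
clock: 5.95
ee_pos: [0.4712, -0.1894, 0.0861]
tcp_rot: [[0.26, 0.966, -0.0], [0.966, -0.26, -0.002], [-0.002, 0.0, -1.0]]
wrist_force: [-3.7, -4.2, 5.7]
opening: 0.0388
grasp_force: 56.2
```

```bash
python3 st.py
```

```text
t 5.95 p [ 0.4712 -0.1894  0.0861] yaw 74.91 zax [-0.    -0.002 -1.   ] q [-0.517  0.415  1.863 -0.003  0.863 -0.252] F [-3.7 -4.2  5.7] M [-0.82  0.76 -0.03] open 0.0388 grip 56.2
to cap in tool cm [ 0.36 -0.07 -0.09]
```

Call:
play_rows(
  commands=[
    [[0,0,0.01],[0,0,6],3.0],
    [[0,0,0.01],[0,0,6],3.0],
    [[0,0,0.01],[0,0,6],3.0],
    [[0,0,0],[0,0,0],3.0],
  ],
)

```text
clock: 6.28
ee_pos: [0.4709, -0.1892, 0.0858]
tcp_rot: [[0.546, 0.838, -0.001], [0.838, -0.546, -0.002], [-0.002, 0.0, -1.0]]
wrist_force: [-4.7, -4.7, 6.6]
opening: 0.0385
grasp_force: 56.3
```

```bash
python3 st.py
```

```text
t 6.28 p [ 0.4709 -0.1892  0.0858] yaw 56.91 zax [-0.001 -0.002 -1.   ] q [-0.517  0.415  1.864 -0.003  0.863  0.062] F [-4.7 -4.7  6.6] M [-0.69  0.84 -0.06] open 0.0385 grip 56.3
to cap in tool cm [ 0.33 -0.14 -0.12]
```

Call:
play_rows(
  commands=[
    [[0,0,0],[0,0,6],3.0],
    [[0,0,0.01],[0,0,6],3.0],
    [[0,0,0.01],[0,0,6],3.0],
    [[0,0,0],[0,0,0],3.0],
  ],
)

```text
clock: 6.62
ee_pos: [0.4707, -0.189, 0.0855]
tcp_rot: [[0.778, 0.628, -0.001], [0.628, -0.778, -0.001], [-0.002, 0.0, -1.0]]
wrist_force: [-5.4, -4.1, 5.7]
opening: 0.0385
grasp_force: 56.3
```

```bash
python3 st.py
```

```text
t 6.62 p [ 0.4707 -0.189   0.0855] yaw 38.9 zax [-0.001 -0.001 -1.   ] q [-0.517  0.416  1.864 -0.002  0.863  0.377] F [-5.4 -4.1  5.7] M [-0.66  0.84 -0.05] open 0.0385 grip 56.3
to cap in tool cm [ 0.27 -0.21 -0.16]
```

Call:
play_rows(
  commands=[
    [[0,0,0],[0,0,6],3.0],
    [[0,0,0.01],[0,0,6],3.0],
    [[0,0,0.01],[0,0,6],3.0],
    [[0,0,0],[0,0,0],3.0],
  ],
)

```text
clock: 6.95
ee_pos: [0.4705, -0.1887, 0.0852]
tcp_rot: [[0.934, 0.357, -0.002], [0.357, -0.934, -0.001], [-0.002, 0.0, -1.0]]
wrist_force: [-5.1, -3.3, 5.1]
opening: 0.0387
grasp_force: 56.3
```

```bash
python3 st.py
```

```text
t 6.95 p [ 0.4705 -0.1887  0.0852] yaw 20.9 zax [-0.002 -0.001 -1.   ] q [-0.517  0.416  1.865 -0.002  0.862  0.691] F [-5.1 -3.3  5.1] M [-0.44  0.74 -0.02] open 0.0387 grip 56.3
to cap in tool cm [ 0.2  -0.25 -0.18]
```

Call:
play_rows(
  commands=[
    [[0,0,0],[0,0,6],3.0],
    [[0,0,0.01],[0,0,6],3.0],
    [[0,0,0.01],[0,0,6],3.0],
    [[0,0,0],[0,0,0],3.0],
  ],
)

```text
clock: 7.28
ee_pos: [0.4704, -0.1884, 0.0848]
tcp_rot: [[0.999, 0.051, -0.002], [0.051, -0.999, -0.0], [-0.002, 0.0, -1.0]]
wrist_force: [-4.7, -2.7, 5.2]
opening: 0.0388
grasp_force: 56.3
```

```bash
python3 st.py
```

```text
t 7.28 p [ 0.4704 -0.1884  0.0848] yaw 2.92 zax [-0.002 -0.    -1.   ] q [-5.160e-01  4.160e-01  1.865e+00 -1.000e-03  8.620e-01  1.004e+00] F [-4.7 -2.7  5.2] M [-0.28  0.69 -0.04] open 0.0388 grip 56.3
to cap in tool cm [ 0.12 -0.26 -0.22]
```

Call:
play_rows(
  commands=[
    [[0,0,0],[0,0,6],3.0],
    [[0,0,0.01],[0,0,6],3.0],
    [[0,0,0.01],[0,0,6],3.0],
    [[0,0,0],[0,0,0],3.0],
  ],
)

```text
clock: 7.62
ee_pos: [0.4705, -0.1881, 0.0845]
tcp_rot: [[0.966, -0.259, -0.002], [-0.259, -0.966, 0.0], [-0.002, 0.0, -1.0]]
wrist_force: [-4.9, -2.1, 5.7]
opening: 0.0384
grasp_force: 56.3
```

```bash
python3 st.py
```

```text
t 7.62 p [ 0.4705 -0.1881  0.0845] yaw -15.02 zax [-0.002  0.    -1.   ] q [-5.160e-01  4.170e-01  1.865e+00 -1.000e-03  8.610e-01  1.317e+00] F [-4.9 -2.1  5.7] M [-0.07  0.69 -0.02] open 0.0384 grip 56.3
to cap in tool cm [ 0.03 -0.26 -0.25]
```

Call:
play_rows(
  commands=[
    [[0,0,0],[0,0,6],3.0],
    [[0,0,0.01],[0,0,6],3.0],
    [[0,0,0.01],[0,0,6],3.0],
    [[0,0,0],[0,0,0],3.0],
  ],
)

```text
clock: 7.95
ee_pos: [0.4739, -0.1899, 0.0846]
tcp_rot: [[0.84, -0.543, 0.004], [-0.543, -0.84, -0.003], [0.005, 0.001, -1.0]]
wrist_force: [2.1, -5.7, -3.7]
opening: 0.0383
grasp_force: 55.4
```

```bash
python3 st.py
```

```text
t 7.95 p [ 0.4739 -0.1899  0.0846] yaw -32.89 zax [ 0.004 -0.003 -1.   ] q [-5.160e-01  4.180e-01  1.862e+00 -1.000e-03  8.560e-01  1.630e+00] F [ 2.1 -5.7 -3.7] M [-0.83 -0.45  0.14] open 0.0383 grip 55.4
to cap in tool cm [-0.43 -0.23 -0.24]
```

Call:
play_rows(
  commands=[
    [[0,0,0],[0,0,6],3.0],
    [[0,0,0.01],[0,0,6],3.0],
    [[0,0,0.01],[0,0,6],3.0],
    [[0,0,0],[0,0,0],3.0],
  ],
)

```text
clock: 8.28
ee_pos: [0.4725, -0.1896, 0.0844]
tcp_rot: [[0.632, -0.775, 0.002], [-0.775, -0.632, -0.003], [0.003, 0.001, -1.0]]
wrist_force: [-1.8, -5.2, 2.3]
opening: 0.0389
grasp_force: 56.1
```

```bash
python3 st.py
```

```text
t 8.28 p [ 0.4725 -0.1896  0.0844] yaw -50.79 zax [ 0.002 -0.003 -1.   ] q [-0.516  0.418  1.864 -0.002  0.857  1.943] F [-1.8 -5.2  2.3] M [-0.84  0.19  0.7 ] open 0.0389 grip 56.1
to cap in tool cm [-0.36 -0.17 -0.26]
```

Mz jumped to 0.7 N m and z stopped falling, so the cap has probably bottomed with the pads slipping. I'll turn a little more to confirm.

Call:
play_rows(
  commands=[
    [[0,0,0],[0,0,6],3.0],
    [[0,0,0],[0,0,6],3.0],
    [[0,0,0],[0,0,0],3.0],
    [[0,0,0],[0,0,0],3.0],
  ],
)

```text
clock: 8.62
ee_pos: [0.4721, -0.1896, 0.0844]
tcp_rot: [[0.462, -0.887, 0.001], [-0.887, -0.462, -0.003], [0.003, 0.0, -1.0]]
wrist_force: [-2.0, -5.9, 2.6]
opening: 0.0388
grasp_force: 56.2
```

```bash
python3 st.py
```

```text
t 8.62 p [ 0.4721 -0.1896  0.0844] yaw -62.5 zax [ 0.001 -0.003 -1.   ] q [-5.160e-01  4.180e-01  1.864e+00 -2.000e-03  8.580e-01  2.147e+00] F [-2.  -5.9  2.6] M [-0.85  0.32  1.06] open 0.0388 grip 56.2
to cap in tool cm [-0.37 -0.12 -0.26]
```

Call:
play_rows(
  commands=[
    [[0,0,0],[0,0,-6],3.0],
    [[0,0,0],[0,0,-6],3.0],
    [[0,0,0],[0,0,0],3.0],
  ],
)

```text
clock: 8.87
ee_pos: [0.4724, -0.1894, 0.0846]
tcp_rot: [[0.638, -0.77, 0.002], [-0.77, -0.638, -0.002], [0.003, -0.0, -1.0]]
wrist_force: [-1.5, -4.5, 4.4]
opening: 0.0384
grasp_force: 56.4
```

```bash
python3 st.py
```

```text
t 8.87 p [ 0.4724 -0.1894  0.0846] yaw -50.33 zax [ 0.002 -0.002 -1.   ] q [-5.170e-01  4.180e-01  1.864e+00 -1.000e-03  8.580e-01  1.933e+00] F [-1.5 -4.5  4.4] M [-0.79  0.29  0.01] open 0.0384 grip 56.4
to cap in tool cm [-0.34 -0.17 -0.25]
```

Call:
play_rows(
  commands=[
    [[0,0,0],[0,0,-6],3.0],
    [[0,0,0],[0,0,0],3.0],
  ],
)

```text
clock: 9.03
ee_pos: [0.4725, -0.1893, 0.0847]
tcp_rot: [[0.715, -0.699, 0.002], [-0.699, -0.715, -0.002], [0.003, -0.0, -1.0]]
wrist_force: [-1.8, -4.2, 5.2]
opening: 0.0384
grasp_force: 56.4
```

```bash
python3 st.py
```

```text
t 9.03 p [ 0.4725 -0.1893  0.0847] yaw -44.36 zax [ 0.002 -0.002 -1.   ] q [-5.160e-01  4.170e-01  1.864e+00 -1.000e-03  8.580e-01  1.829e+00] F [-1.8 -4.2  5.2] M [-0.68  0.23 -0.01] open 0.0384 grip 56.4
to cap in tool cm [-0.32 -0.19 -0.23]
```

The torque is back to zero with z rising, so the cap is now backing off. I'll retighten gently to locate the stop angle.

Call:
play_rows(
  commands=[
    [[0,0,0],[0,0,5],3.0],
    [[0,0,0],[0,0,0],3.0],
  ],
)

```text
clock: 9.2
ee_pos: [0.4724, -0.1894, 0.0845]
tcp_rot: [[0.644, -0.765, 0.002], [-0.765, -0.644, -0.002], [0.002, -0.0, -1.0]]
wrist_force: [-2.1, -4.6, 4.1]
opening: 0.0383
grasp_force: 56.4
```

```bash
python3 st.py
```

```text
t 9.2 p [ 0.4724 -0.1894  0.0845] yaw -49.89 zax [ 0.002 -0.002 -1.   ] q [-5.170e-01  4.180e-01  1.864e+00 -1.000e-03  8.580e-01  1.926e+00] F [-2.1 -4.6  4.1] M [-0.7   0.26 -0.04] open 0.0383 grip 56.4
to cap in tool cm [-0.34 -0.17 -0.25]
```

Call:
play_rows(
  commands=[
    [[0,0,0],[0,0,3],3.0],
    [[0,0,0],[0,0,0],3.0],
  ],
)

```text
clock: 9.37
ee_pos: [0.4723, -0.1894, 0.0845]
tcp_rot: [[0.605, -0.796, 0.002], [-0.796, -0.605, -0.002], [0.002, -0.0, -1.0]]
wrist_force: [-1.5, -4.8, 4.2]
opening: 0.0388
grasp_force: 56.4
```

```bash
python3 st.py
```

```text
t 9.37 p [ 0.4723 -0.1894  0.0845] yaw -52.8 zax [ 0.002 -0.002 -1.   ] q [-5.170e-01  4.180e-01  1.864e+00 -1.000e-03  8.580e-01  1.976e+00] F [-1.5 -4.8  4.2] M [-0.84  0.33 -0.03] open 0.0388 grip 56.4
to cap in tool cm [-0.34 -0.16 -0.25]
```

Call:
play_rows(
  commands=[
    [[0,0,0],[0,0,3],3.0],
    [[0,0,0],[0,0,0],3.0],
  ],
)

```text
clock: 9.53
ee_pos: [0.4723, -0.1894, 0.0844]
tcp_rot: [[0.562, -0.827, 0.001], [-0.827, -0.562, -0.002], [0.002, -0.0, -1.0]]
wrist_force: [-2.6, -5.2, 4.2]
opening: 0.0388
grasp_force: 56.4
```

```bash
python3 st.py
```

```text
t 9.53 p [ 0.4723 -0.1894  0.0844] yaw -55.79 zax [ 0.001 -0.002 -1.   ] q [-5.170e-01  4.180e-01  1.864e+00 -1.000e-03  8.580e-01  2.029e+00] F [-2.6 -5.2  4.2] M [-0.83  0.36 -0.04] open 0.0388 grip 56.4
to cap in tool cm [-0.35 -0.15 -0.26]
```

Call:
play_rows(
  commands=[
    [[0,0,0],[0,0,3],3.0],
    [[0,0,0],[0,0,0],3.0],
  ],
)

```text
clock: 9.7
ee_pos: [0.4722, -0.1895, 0.0844]
tcp_rot: [[0.518, -0.855, 0.001], [-0.855, -0.518, -0.002], [0.002, -0.0, -1.0]]
wrist_force: [-1.8, -6.1, 3.1]
opening: 0.0388
grasp_force: 56.4
```

```bash
python3 st.py
```

```text
t 9.7 p [ 0.4722 -0.1895  0.0844] yaw -58.79 zax [ 0.001 -0.002 -1.   ] q [-5.170e-01  4.180e-01  1.864e+00 -1.000e-03  8.580e-01  2.081e+00] F [-1.8 -6.1  3.1] M [-0.86  0.29 -0.03] open 0.0388 grip 56.4
to cap in tool cm [-0.36 -0.14 -0.26]
```

Call:
play_rows(
  commands=[
    [[0,0,0],[0,0,3],3.0],
    [[0,0,0],[0,0,0],3.0],
  ],
)

```text
clock: 9.87
ee_pos: [0.4721, -0.1895, 0.0844]
tcp_rot: [[0.474, -0.881, 0.001], [-0.881, -0.474, -0.002], [0.003, 0.0, -1.0]]
wrist_force: [-2.2, -5.5, 2.1]
opening: 0.0387
grasp_force: 56.2
```

```bash
python3 st.py
```

```text
t 9.87 p [ 0.4721 -0.1895  0.0844] yaw -61.71 zax [ 0.001 -0.002 -1.   ] q [-5.170e-01  4.180e-01  1.864e+00 -2.000e-03  8.580e-01  2.132e+00] F [-2.2 -5.5  2.1] M [-0.81  0.32  0.61] open 0.0387 grip 56.2
to cap in tool cm [-0.37 -0.13 -0.26]
```

Call:
play_rows(
  commands=[
    [[0,0,0],[0,0,3],3.0],
    [[0,0,0],[0,0,0],3.0],
    [[0,0,0],[0,0,0],3.0],
  ],
)

```text
clock: 10.12
ee_pos: [0.4719, -0.1891, 0.0843]
tcp_rot: [[0.429, -0.903, 0.0], [-0.903, -0.429, -0.002], [0.002, 0.0, -1.0]]
wrist_force: [-2.3, -4.9, 5.7]
opening: 0.0387
grasp_force: 56.5
```

```bash
python3 st.py
```

```text
t 10.12 p [ 0.4719 -0.1891  0.0843] yaw -64.58 zax [ 0.    -0.002 -1.   ] q [-5.160e-01  4.180e-01  1.864e+00 -2.000e-03  8.580e-01  2.183e+00] F [-2.3 -4.9  5.7] M [-0.75  0.37  1.37] open 0.0387 grip 56.5
to cap in tool cm [-0.32 -0.11 -0.27]
```

The stop is firm: torque starts rising at yaw ≈ -60° and reaches 1.4 N m at -64.6°. Now I'll back off 90° from there, to yaw ≈ +30°.

Call:
play_rows(
  commands=[
    [[0,0,0],[0,0,-6],3.0],
    [[0,0,-0.01],[0,0,-6],3.0],
    [[0,0,-0.01],[0,0,-6],3.0],
    [[0,0,-0.01],[0,0,-6],3.0],
    [[0,0,-0.01],[0,0,-6],3.0],
    [[0,0,-0.01],[0,0,-6],3.0],
    [[0,0,-0.01],[0,0,-6],3.0],
    [[0,0,-0.01],[0,0,-6],3.0],
  ],
)

```text
clock: 10.78
ee_pos: [0.4723, -0.1886, 0.0851]
tcp_rot: [[0.959, -0.284, 0.002], [-0.284, -0.959, -0.0], [0.002, -0.0, -1.0]]
wrist_force: [-1.8, -3.5, 6.7]
opening: 0.0389
grasp_force: 56.6
```

```bash
python3 st.py
```

```text
t 10.78 p [ 0.4723 -0.1886  0.0851] yaw -16.52 zax [ 0.002 -0.    -1.   ] q [-5.160e-01  4.170e-01  1.863e+00  1.000e-03  8.600e-01  1.343e+00] F [-1.8 -3.5  6.7] M [-0.51  0.21 -0.07] open 0.0389 grip 56.6
to cap in tool cm [-0.16 -0.26 -0.19]
```

Call:
play_rows(
  commands=[
    [[0,0,-0.01],[0,0,-6],3.0],
    [[0,0,-0.01],[0,0,-6],3.0],
    [[0,0,-0.01],[0,0,-6],3.0],
    [[0,0,-0.01],[0,0,-6],3.0],
    [[0,0,-0.01],[0,0,-6],3.0],
    [[0,0,-0.01],[0,0,-6],3.0],
    [[0,0,-0.01],[0,0,-6],3.0],
    [[0,0,-0.01],[0,0,-5],3.0],
  ],
)

```text
clock: 11.45
ee_pos: [0.4722, -0.188, 0.0859]
tcp_rot: [[0.862, 0.507, 0.002], [0.507, -0.862, 0.001], [0.002, 0.0, -1.0]]
wrist_force: [-0.3, -0.7, 7.6]
opening: 0.0387
grasp_force: 56.6
```

Call:
play_rows(
  commands=[
    [[0,0,0],[0,0,0],3.0],
    [[0,0,0],[0,0,0],3.0],
    [[0,0,0],[0,0,0],3.0],
    [[0,0,0],[0,0,0],3.0],
  ],
)

```text
clock: 11.78
ee_pos: [0.4722, -0.188, 0.0859]
tcp_rot: [[0.864, 0.503, 0.002], [0.503, -0.864, 0.001], [0.002, 0.0, -1.0]]
wrist_force: [-1.6, -1.2, 7.6]
opening: 0.0391
grasp_force: 56.6
```

```bash
python3 st.py; python3 - <<'E'
from workcell import manip
import cv2,numpy as np
f=manip.grab_frame("side");t=manip.grab_frame("top")
R=lambda im,x,y,w,h:cv2.resize(im[y:y+h,x:x+w,::-1],(400,300),interpolation=cv2.INTER_CUBIC)
cv2.imwrite("pics/c2.png",np.hstack([R(f["image"],275,155,80,60),R(t["image"],64,96,320,240)]))
E
```

```text
t 11.78 p [ 0.4722 -0.188   0.0859] yaw 30.18 zax [ 0.002  0.001 -1.   ] q [-0.516  0.415  1.863  0.002  0.862  0.527] F [-1.6 -1.2  7.6] M [-0.18  0.23  0.05] open 0.0391 grip 56.6
to cap in tool cm [ 0.05 -0.24 -0.11]
```

View pics/c2.png

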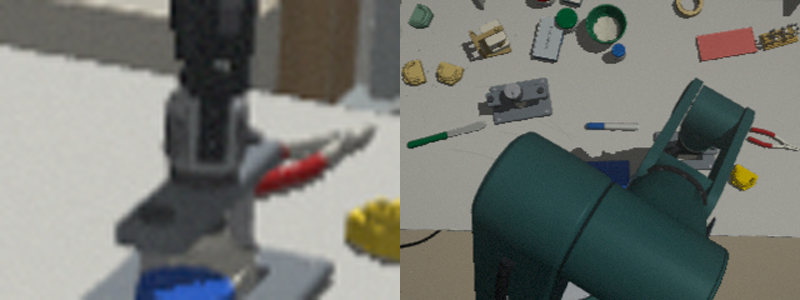

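The fingers still hold the cap in the side crop (205,140). TCP z rose 1.6 mm, which matches a quarter turn, and the marker, wheel press and jar look untouched. Handing in.

```bash
python3 -c "
from workcell import manip
print(manip.close_job())"
```

```text
the job is handed in; nothing more can be done
None
```

I screwed the cap on the right-hand press (the one holding the jaw model) down to its stop, backed it off about 90°, and handed the job in still gripping it; no verdict came back.

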